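# Press the inkstone box lids home

### The job

On the packing table stand three brown wooden inkstone boxes, one round, one oblong and one square, with their lids set on but not pushed down. Press the lids of the round box and of the oblong box straight down until each is fully home on its box. The square box still has to be opened for its inkstone, so leave its lid standing proud, and do not disturb the little porcelain water dropper that stands between the boxes.

Things in the scene. Friction and masses are not known exactly. Their poses are not given: they have to be found in the camera images.
- round_top (a point): Centre of the lid's flat top, round box, diameter 110 mm. Brown wood, slate inlay; base 30 mm high, fixed; lid 24 mm thick, slides only up and down on a tight pale neck, whose band shows below the lid until it is home. Point is 54 mm above the table when home (hard stop), 65 to 68 at the start. Lid needs about 7 N (12 to 20 ample; press near the middle) and stays where left. z up.
- oblong_top (a point): Centre of the lid's flat top, oblong box, 160 (own x) by 84 mm. Brown wood, slate inlay; base 26 mm high, fixed; lid 24 mm thick, slides only up and down on a tight pale neck, whose band shows below the lid until it is home. Point is 50 mm above the table when home (hard stop), 61 to 64 at the start. Lid needs about 7 N (12 to 20 ample; press near the middle) and stays where left. z up.
- square_top (a point): Centre of the lid's flat top, square box, 100 by 100 mm. Brown wood, slate inlay; base 32 mm high, fixed; lid 24 mm thick, slides only up and down on a tight pale neck, whose band shows below the lid until it is home. Point is 56 mm above the table when home (hard stop), 67 to 70 at the start. Lid needs about 7 N (12 to 20 ample; press near the middle) and stays where left. z up.
- dropper: Small white porcelain water dropper, squat and round with a short spout on top: 40 mm in diameter, 40 mm high, 70 g, loose, standing upright between two of the boxes. Origin at the centre of its underside, z up.
Things that resemble listed ones, but are neither listed nor needed, are in the scene too. What is meant by the dropper is not green, and is the larger of those in its own colour. What is shaped like the part that bears round_top but green is not meant.

How it is judged:
By the outcome, as a careful person would: the job done as asked, in the order asked, and still so for the second after the job is handed in, with the robot touching nothing.
It also fails if it takes over 37 s, if anything falls off the work surface, if the arm or the gripper's body presses on something with over 40 N, if the wrist force passes 120 N, or if a joint passes its speed limit or range.

### The arm

A 6-joint arm with a two-finger parallel gripper is mounted at the origin on the work surface. World frame = base frame: x ahead of the robot, y to its left, z up, the work surface at z = 0. Lengths are in m, angles in rad, forces in N, time in s.
With the tool pointing down it reaches from about 0.3 to 0.875 m from the base axis. Payload 6.4 kg.
Tool frame: the origin (TCP) lies between the finger pads; the fingertips stand 25 mm ahead of it and the grasp point (between the pads) lies 6 mm ahead of it; y points along the fingers, x is the direction in which the jaws open and shut, and the axes are right-handed (so a half turn about y gives the same grasp; the last joint's range is limited). The gripper opens to 85 mm and grips with 20 to 120 N. Pads are 22 mm wide; open, the fingers measure 114 mm over their backs; the gripper's body (76 mm by 85 mm) begins 54 mm behind the grasp point. The pads swing forward as they close: fully open they stand 13 mm farther back than shut.
Start: joints at [0.988, 0.181, 1.607, -0, 1.354, -0.206], TCP at [0.212, 0.535, 0.221] pointing down, gripper open.
Joint ranges: [-2.99, 2.99], [-0.89, 2.07], [0.3, 2.58], [-1.14, 4.28], [0, 2.63], [-3.12, 3.12]. Speed limits (rad/s): [2.57, 2.57, 3.01, 3.14, 3.14, 3.14].

### API

Orientations are given as a unit quaternion [w, x, y, z].
In Python, from bench import ctrl, vision, ticket, find_in, regions_of, pinpoint gives the robot as it stands.
- The arm moves only by the tool apply_moves, never from a script. Its argument "increments" is a list of rows, each an object of numbers: "x", "y", "z": the shift along the tool's x, y, z in cm; "ax", "ay", "az": the turn, a rotation vector about the tool's x, y, z in rad; "grip": the closure, from 0 (fully open) to 1 (shut). A call has 1 to 12 rows; each row is the pose to reach, as a shift and turn from the pose measured when the call began, along the tool's axes at that moment; what a row does not reach only later rows make up. A row lasts 1/8 s, in which the tool goes at most 62.5 mm and 10.7 degrees, less where a joint would pass 70% of its speed; a pose out of reach is approached as far as the arm can. A call with a gripper value outside its range is refused whole. The fingers move at their own pace and stop on an object; the grip force is fixed at half the most. Time passes only in rows, so rows that repeat a pose let the fingers close. It gives the time, the measured TCP pose, the force and the opening at its end, in the units of the state.
- ctrl.get_obs(): the state, without advancing time (a new reading comes with each control period).
- vision.camera(name): name is "side" or "top"; returns the picture (400x640x3 uint8, red, green, blue); there is no depth.
- vision.camera_params(name): a dict with "intrinsics" (3x3 intrinsics, pixels), "R" (3x3) and "t" (3): a world point X has camera coordinates R X + t. Camera axes: x right, y down, z forward; pixel columns grow to the right and rows downward; lengths in m; the calibration is good to about 2 mm. A picture is of the moment at which its call begins. camera_params takes no time and is no camera call.
- ticket.hand_in(): hands the job in, once; it reports no verdict.
Trained networks look in the newest picture that a camera, given by its name, has taken for a name from the list of things; names that differ only in an ending like _2 or _b are one class to them, and where a whole thing is asked for, a point or a joint stands for the part that bears it (a point fixed in the world has none). Each returns a list of dicts, best first, with "p" (0 to 1); they miss things now and then, are a little off and sometimes report something else, mostly with a low value. They report only what shows in the picture. A call takes as long as a camera call. They do not tell look-alikes from the thing itself.
- find_in(camera, query): "rect" ([centre column, centre row, width, height] in pixels, round what is visible of it).
- regions_of(camera, query): "mask" (400x640 bool, what is visible of it) and "rect" ([centre column, centre row, width, height] in pixels, round what is visible of it).
- pinpoint(camera, query): "xy" ([column, row] in pixels: a listed point, or the origin of a listed thing).
The state is a dict: "time_s": time; "q": joint angles; "dq": joint speeds; "joint_efforts": joint torques, N m; "eef_pos": TCP position; "eef_rot": TCP orientation; "wrist_force": force on the tool from outside, world axes, zero at the start; "torque": the same for the moment, N m; "opening": opening from 0.0 (shut) to 1.0 (fully open).
Only numpy, scipy, OpenCV 4.12 (cv2) and the standard library are available. Lean on these libraries where they do the work, as an engineer would, in place of code of your own. Each camera call takes 0.05 s, during which the arm holds its last target.

## Working session

There is one attempt and no reset: what is moved stays moved. The work goes in short steps, Python scripts to look and compute and a tool call to move; the robot and the scene stay as the last step left them, time stands still between calls to the robot, and variables do not carry over. Pictures are saved under pics/ and viewed, and the job is handed in when it is done.

Besides the shell and the picture viewer there is one more tool, called after "Emit:" by a JSON object that holds its "fn" and its "kwargs". apply_moves: Moves the arm, as the interface text tells. Its arguments: {"type":"object","properties":{"increments":{"type":"array","items":{"type":"object","properties":{"x":{"type":"number"},"y":{"type":"number"},"z":{"type":"number"},"ax":{"type":"number"},"ay":{"type":"number"},"az":{"type":"number"},"grip":{"type":"number"}}}}},"required":["increments"]}

```bash
mkdir -p pics
python3 - <<'E'
from bench import ctrl, vision, ticket, find_in, regions_of, pinpoint
import cv2
for c in ("top","side"):
    im=vision.camera(c); cv2.imwrite(f"pics/{c}0.png",im[...,::-1])
    for q in ("round_top","oblong_top","square_top","dropper"):
        print(c,q,[([round(float(v)) for v in d["xy"]],round(float(d["p"]),2)) for d in pinpoint(c,q)][:5])
    p=vision.camera_params(c); print(p)
print(ctrl.get_obs())
E
```

```text
top round_top [([168, 180], 0.65), ([251, 181], 0.58)]
top oblong_top [([480, 211], 0.65)]
top square_top [([369, 175], 0.55)]
top dropper [([405, 247], 0.77), ([420, 206], 0.7), ([419, 172], 0.44)]
{'intrinsics': array([[504.68781142,   0.        , 318.41021553],
       [  0.        , 504.68781142, 195.17697462],
       [  0.        ,   0.        ,   1.        ]]), 'R': array([[ 0.05401601, -0.9985293 , -0.00463801],
       [-0.97825913, -0.05198696, -0.20076463],
       [ 0.20022825,  0.01538168, -0.97962853]]), 't': array([0.06460127, 0.49850991, 0.982655  ])}
side round_top [([264, 132], 0.96), ([293, 169], 0.67), ([366, 303], 0.5)]
side oblong_top [([410, 328], 0.68)]
side square_top [([360, 227], 0.95)]
side dropper [([410, 289], 0.76), ([367, 304], 0.73), ([315, 306], 0.59)]
{'intrinsics': array([[477.16602101,   0.        , 322.5380872 ],
       [  0.        , 477.16602101, 198.50620304],
       [  0.        ,   0.        ,   1.        ]]), 'R': array([[ 0.89331148, -0.44935827,  0.00847004],
       [-0.25901455, -0.53013213, -0.80738553],
       [ 0.3672956 ,  0.7190529 , -0.58996345]]), 't': array([-0.41151934,  0.24104424,  0.72323394])}
{'time_s': 0.5, 'q': array([ 9.87721064e-01,  1.80843956e-01,  1.60705488e+00, -1.39929220e-05,
        1.35376846e+00, -2.06299778e-01]), 'dq': array([-0.00111755, -0.00045614, -0.00229423, -0.00039251, -0.0001003 ,
        0.00107103]), 'joint_efforts': array([-1.34318455e-05, -4.44448435e+01, -3.51362944e+01, -2.29053594e-04,
        1.98557878e-03, -5.18620607e-05]), 'eef_pos': array([0.2115392 , 0.53466431, 0.22103716]), 'eef_rot': array([-0.58477631,  0.58480535,  0.39749434, -0.39753946]), 'wrist_force': array([ 0.3388298 , -0.34019199, -0.08339347]), 'torque': array([-0.08892383,  0.00366488, -0.04004743]), 'opening': 0.9968847514997926}
```

View pics/top0.png

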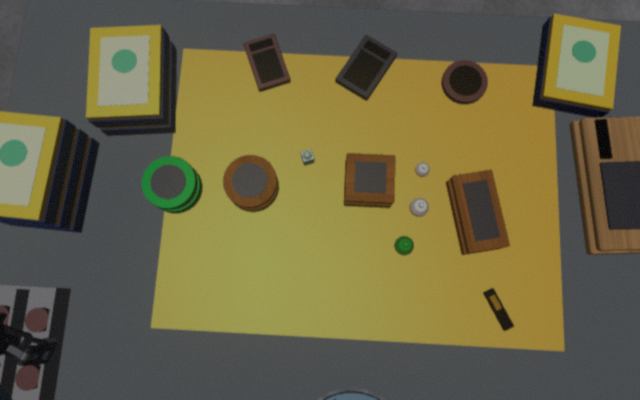

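View pics/side0.png

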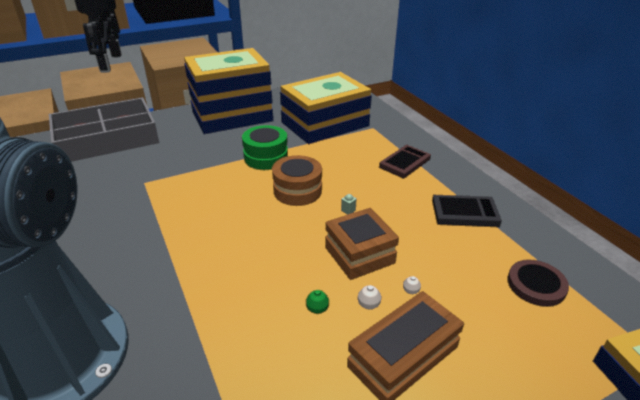

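The top view shows the brown round lid at (251,181), a green round lookalike at (168,180), the square lid at (369,175) and the oblong lid at (480,211). There are three droppers: large white (420,206), small white (423,170) and green (405,247). I'm choosing brown round (251,181), oblong (480,211) and the larger white dropper (420,206).

```bash
cat > h.py <<'E'
from bench import ctrl, vision, ticket, find_in, regions_of, pinpoint
import cv2, numpy as np
from scipy.spatial.transform import Rotation as R
def P(c):
    p=vision.camera_params(c); return p["intrinsics"]@np.c_[p["R"],p["t"]]
def tri(a,b):
    X=cv2.triangulatePoints(P("top"),P("side"),np.array(a,float).reshape(2,1),np.array(b,float).reshape(2,1))[:,0]; return X[:3]/X[3]
def proj(c,X):
    u=P(c)@np.r_[X,1]; return u[:2]/u[2]
def atz(c,uv,z):
    M=P(c); A=np.c_[M[:,:2],-np.r_[uv,1.]]; return np.linalg.solve(A,-(M[:,2]*z+M[:,3]))[:2]
def tool():
    o=ctrl.get_obs(); q=o["eef_rot"]; return o["eef_pos"],R.from_quat([q[1],q[2],q[3],q[0]]).as_matrix(),o
def shift(X):
    p,M,o=tool(); return np.round(M.T@(np.array(X)-p)*100,2)
E
python3 - <<'E'
from h import *
T={};S={}
for c,D in(("top",T),("side",S)):
    vision.camera(c)
    for q in("round_top","oblong_top","square_top","dropper"): D[q]=pinpoint(c,q)
for q in T:
    for a in T[q]:
        for b in S[q]:
            X=tri(a["xy"],b["xy"]); e=np.linalg.norm(proj("top",X)-a["xy"])
            if e<6: print(q,np.round(a["xy"]),np.round(b["xy"]),X.round(3),round(float(e),1))
print(atz("top",[251,181],.066),atz("side",[297,168],.066)); print(atz("top",[480,211],.062),atz("side",[407,331],.062))
p,M,o=tool();print(p,M.round(3))
top=cv2.imread("pics/top0.png");cv2.imwrite("pics/crop.png",cv2.resize(top[130:270,130:530],None,fx=2,fy=2,interpolation=2))
for n,m,q in(("round",(251,181),"round_top"),("obl",(480,211),"oblong_top")):
    for c in("top","side"):
        for d in regions_of(c,q): print(n,c,np.round(d["rect"]),round(d["p"],2))
E
```

```text
round_top [168. 181.] [263. 134.] [0.502 0.397 0.07 ] 0.9
round_top [252. 182.] [294. 167.] [0.508 0.227 0.072] 0.9
oblong_top [478. 211.] [409. 332.] [ 0.481 -0.234  0.056] 1.5
square_top [368. 177.] [362. 226.] [ 0.535 -0.007  0.07 ] 0.9
dropper [418. 210.] [366. 302.] [ 0.482 -0.122  0.006] 0.0
[0.51327776 0.22917091] [0.51291663 0.22863582]
[ 0.47685539 -0.23486534] [ 0.47846869 -0.23623748]
[0.21154873 0.53468031 0.22110435] [[ 0.368 -0.    -0.93 ]
 [ 0.93   0.     0.368]
 [ 0.    -1.     0.   ]]
round top [251. 183.  57.  52.] 0.84
round top [169. 182.  58.  54.] 0.58
round side [265. 138.  43.  26.] 0.95
round side [296. 172.  49.  34.] 0.88
obl top [480. 212.  62.  87.] 0.91
obl top [368. 181.  50.  50.] 0.22
obl side [406. 342. 118. 104.] 0.96
obl side [371. 296.  24.  25.] 0.73
```

View pics/crop.png

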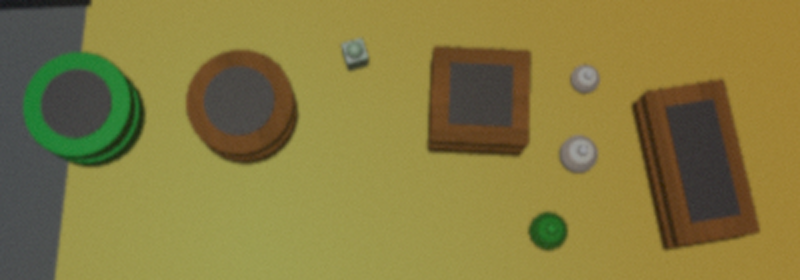

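Run:
```python
from h import *
for X in((.513,.229,.2),(.513,.229,.11)): print(shift(X))
print(tool()[2]["time_s"])
```

```text
[-17.33   2.11 -39.28]
[-17.33  11.11 -39.28]
1.2
```

Emit:
{"fn": "apply_moves", "kwargs": {"increments": [{"x": -2.2, "y": 0.3, "z": -4.9, "grip": 1}, {"x": -4.4, "y": 0.5, "z": -9.8, "grip": 1}, {"x": -6.6, "y": 0.8, "z": -14.7, "grip": 1}, {"x": -8.8, "y": 1, "z": -19.6, "grip": 1}, {"x": -11, "y": 1.3, "z": -24.5, "grip": 1}, {"x": -13.2, "y": 1.6, "z": -29.4, "grip": 1}, {"x": -15.4, "y": 2, "z": -34.3, "grip": 1}, {"x": -17.3, "y": 2.1, "z": -39.3, "grip": 1}, {"x": -17.3, "y": 6, "z": -39.3, "grip": 1}, {"x": -17.3, "y": 9, "z": -39.3, "grip": 1}, {"x": -17.3, "y": 11, "z": -39.3, "grip": 1}, {"x": -17.3, "y": 11, "z": -39.3, "grip": 1}]}}

```text
invalid input
```

Run:
```python
from h import *
a=vision.camera("top");b=vision.camera("side")
cv2.imwrite("pics/h1.png",np.hstack([cv2.resize(a[100:300,150:450],(400,267)),cv2.resize(b[60:260,150:450],(400,267))])[...,::-1])
p,M,o=tool();print(p,o["wrist_force"],o["opening"],o["time_s"],M.round(3)[:,1])
for z in(.082,.079): print(shift((.513,.229,z)))
```

```text
[0.21156094 0.53469602 0.22112551] [0.0849777  0.47961574 0.434019  ] 1.0018753164163208 1.3 [ 0.  0. -1.]
[-17.34  13.91 -39.28]
[-17.34  14.21 -39.28]
```

View pics/h1.png

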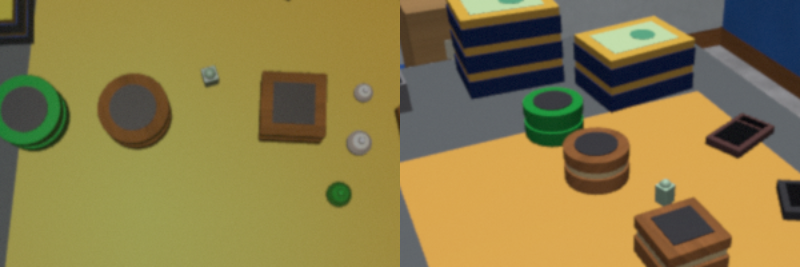

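The picture shows that nothing moved: the call was refused as invalid. I'll retry with every field filled in.

Emit:
{"fn": "apply_moves", "kwargs": {"increments": [{"x": -2.2, "y": 0.3, "z": -4.9, "ax": 0, "ay": 0, "az": 0, "grip": 1}, {"x": -4.4, "y": 0.5, "z": -9.8, "ax": 0, "ay": 0, "az": 0, "grip": 1}, {"x": -6.6, "y": 0.8, "z": -14.7, "ax": 0, "ay": 0, "az": 0, "grip": 1}, {"x": -8.8, "y": 1, "z": -19.6, "ax": 0, "ay": 0, "az": 0, "grip": 1}, {"x": -11, "y": 1.3, "z": -24.5, "ax": 0, "ay": 0, "az": 0, "grip": 1}, {"x": -13.2, "y": 1.6, "z": -29.4, "ax": 0, "ay": 0, "az": 0, "grip": 1}, {"x": -15.4, "y": 2, "z": -34.3, "ax": 0, "ay": 0, "az": 0, "grip": 1}, {"x": -17.3, "y": 2.1, "z": -39.3, "ax": 0, "ay": 0, "az": 0, "grip": 1}, {"x": -17.3, "y": 6, "z": -39.3, "ax": 0, "ay": 0, "az": 0, "grip": 1}, {"x": -17.3, "y": 9, "z": -39.3, "ax": 0, "ay": 0, "az": 0, "grip": 1}, {"x": -17.3, "y": 11, "z": -39.3, "ax": 0, "ay": 0, "az": 0, "grip": 1}, {"x": -17.3, "y": 11, "z": -39.3, "ax": 0, "ay": 0, "az": 0, "grip": 1}]}}

```text
time_s: 2.8
eef_pos: [0.5119, 0.2288, 0.1093]
eef_rot: [0.585, -0.584, -0.396, 0.399]
wrist_force: [-0.0, -0.2, -0.4]
opening: -0.001
```

Run:
```python
from h import *
a=vision.camera("top");b=vision.camera("side")
cv2.imwrite("pics/h2.png",np.hstack([cv2.resize(a[100:300,150:450],(400,267)),cv2.resize(b[60:260,150:450],(400,267))])[...,::-1])
p,M,o=tool();print(p,o["wrist_force"],o["opening"],o["time_s"],M.round(3)[:,1])
for z in(.092,.082,.079): print(shift((.513,.229,z)))
```

```text
[0.51375539 0.22936508 0.11176405] [ 0.97360051  1.0797706  -0.05600315] -0.0014733075643160042 2.9 [ 0.001  0.    -1.   ]
[-0.06  1.98  0.06]
[-0.06  2.98  0.06]
[-0.06  3.28  0.06]
```

View pics/h2.png

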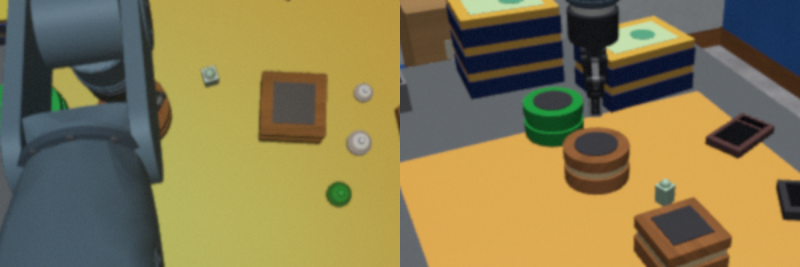

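The side crop shows the closed fingertips directly above the brown round lid's centre (597,143). Next I press slowly.

Emit:
{"fn": "apply_moves", "kwargs": {"increments": [{"x": 0, "y": 1.0, "z": 0, "ax": 0, "ay": 0, "az": 0, "grip": 1}, {"x": 0, "y": 1.6, "z": 0, "ax": 0, "ay": 0, "az": 0, "grip": 1}, {"x": 0, "y": 2.0, "z": 0, "ax": 0, "ay": 0, "az": 0, "grip": 1}, {"x": 0, "y": 2.3, "z": 0, "ax": 0, "ay": 0, "az": 0, "grip": 1}, {"x": 0, "y": 2.6, "z": 0, "ax": 0, "ay": 0, "az": 0, "grip": 1}, {"x": 0, "y": 2.8, "z": 0, "ax": 0, "ay": 0, "az": 0, "grip": 1}, {"x": 0, "y": 2.8, "z": 0, "ax": 0, "ay": 0, "az": 0, "grip": 1}]}}

```text
time_s: 3.78
eef_pos: [0.5137, 0.2293, 0.0836]
eef_rot: [-0.585, 0.585, 0.398, -0.397]
wrist_force: [-0.0, 0.6, -0.2]
opening: -0.002
```

Emit:
{"fn": "apply_moves", "kwargs": {"increments": [{"x": 0, "y": 0.2, "z": 0, "ax": 0, "ay": 0, "az": 0, "grip": 1}, {"x": 0, "y": 0.3, "z": 0, "ax": 0, "ay": 0, "az": 0, "grip": 1}]}}

```text
time_s: 4.03
eef_pos: [0.5137, 0.2293, 0.0805]
eef_rot: [-0.585, 0.585, 0.398, -0.397]
wrist_force: [0.8, 0.1, 0.8]
opening: 0.003
```

Run:
```python
from h import *
b=vision.camera("side")
cv2.imwrite("pics/h3.png",cv2.resize(b[100:230,230:400],None,fx=4,fy=4)[...,::-1])
p,M,o=tool();print(p,o["wrist_force"],o["time_s"])
```

```text
[0.51357074 0.22929294 0.08040339] [-0.46629264  0.25436694 -0.07613594] 4.075
```

View pics/h3.png

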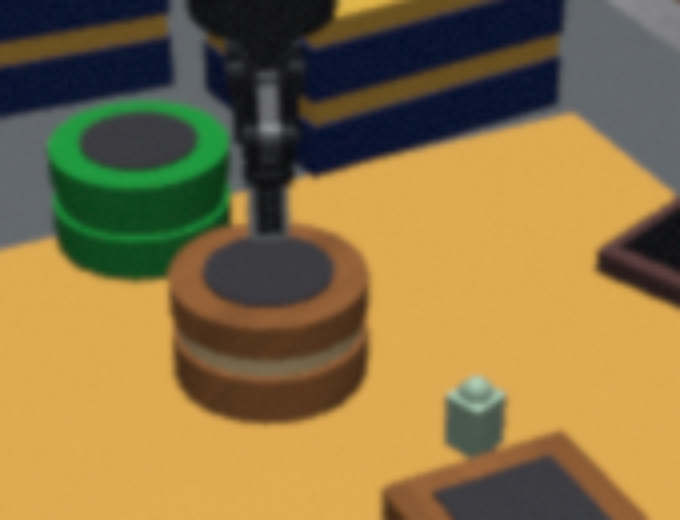

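Run:
```python
from h import *
p,M,o=tool()
for k in(-.03,-.02,-.01,0,.01,.025): print(k,proj("side",p+M[:,1]*k))
for dx in(-.06,0): 
  for z in (.055,.066): print(dx,z,proj("side",[.513,.229,z]))
b=vision.camera("side"); t=vision.camera("top")
cv2.imwrite("pics/h4.png",np.hstack([cv2.resize(b[110:210,250:350],(400,400)),cv2.resize(t[120:220,210:310],(400,400))])[...,::-1])
```

```text
-0.03 [296.66828909 150.07760365]
-0.02 [296.77926576 154.14443646]
-0.01 [296.88896275 158.16437387]
0 [296.99740205 162.13822237]
0.01 [297.10460518 166.06677006]
0.025 [297.26313787 171.87633272]
-0.06 0.055 [297.08256905 172.15979677]
-0.06 0.066 [296.96618155 167.90986429]
0 0.055 [297.08256905 172.15979677]
0 0.066 [296.96618155 167.90986429]
```

View pics/h4.png

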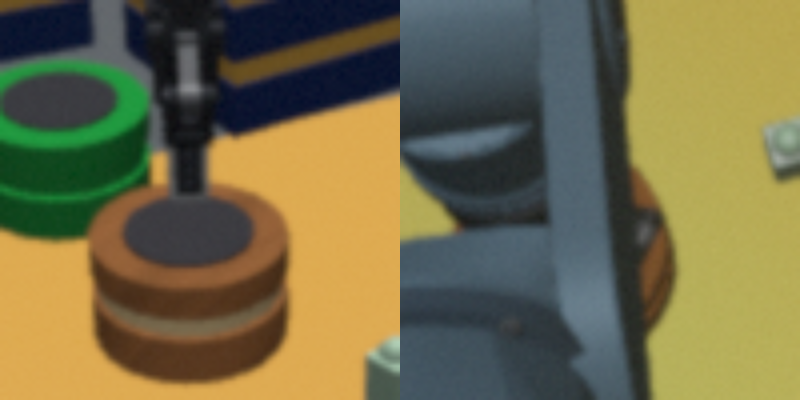

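Run:
```python
from h import *
b=cv2.imread("pics/h4.png")[:, :400]
b2=np.clip(b.astype(float)*2.2,0,255).astype(np.uint8)
cv2.imwrite("pics/h5.png",cv2.resize(b2[0:300,50:350],(600,600)))
```

```text
(no output)
```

View pics/h5.png

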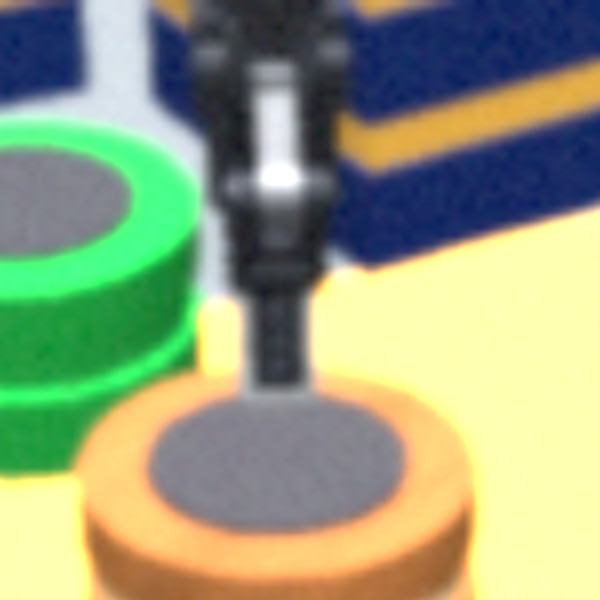

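Run:
```python
from h import *
p=np.array([.2115,.5347,.221])
for k in(-.1,-.05,0,.012,.025): print(k,proj("side",p-[0,0,k]).round(1),proj("top",p-[0,0,k]).round(1))
print(atz("side",[296.5,158.8],.067),tool()[2]["q"])
a=cv2.imread("pics/side0.png")[0:100,50:150];t=cv2.imread("pics/top0.png")[280:400,0:120]
cv2.imwrite("pics/h6.png",np.hstack([cv2.resize(a,(400,400)),np.clip(1.5*cv2.resize(t,(400,400)).astype(float),0,255).astype(np.uint8)]))
```

```text
-0.1 [102.1  27.8] [ -4.1 335.2]
-0.05 [108.2  51.5] [ 16.6 332.8]
0 [114.   73.8] [ 34.8 330.8]
0.012 [115.4  79. ] [ 38.9 330.3]
0.025 [116.8  84.6] [ 43.2 329.8]
[0.52696261 0.26250863] [ 2.08912256e-01  3.20016179e-01  1.74589504e+00 -1.29012826e-05
  1.07539620e+00 -9.85150958e-01]
```

View pics/h6.png

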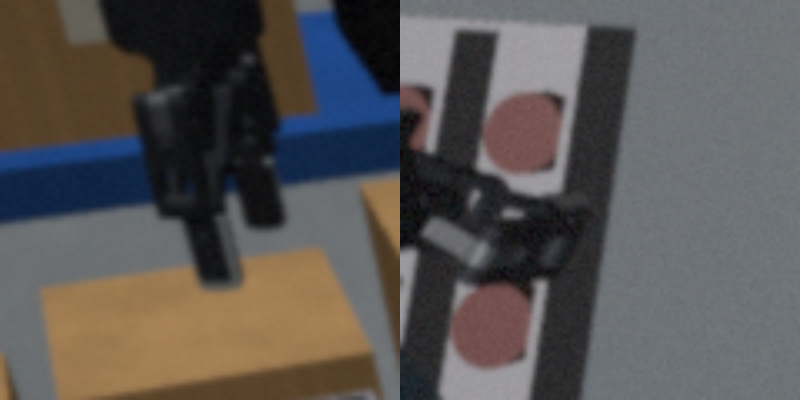

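Run:
```python
from h import *
for t,s in(((48,352),(111,63.5)),((52,343),(117,56)),((44,362),(105,71)),((48,350),(111,62))):
    X=tri(t,s);print(X,proj("top",X)-t)
print(tool()[2]["eef_pos"])
```

```text
[0.19656154 0.48689039 0.26205173] [ 1.23204391 -7.72679444]
[0.21144881 0.47376789 0.27979015] [ 1.25197126 -7.4667897 ]
[0.1804155  0.50007689 0.24402612] [ 1.28797856 -8.4928434 ]
[0.19861613 0.48567155 0.26536424] [ 1.09525918 -6.88631278]
[0.51364579 0.22931018 0.08056428]
```

Run:
```python
from h import *
p=np.array([.2115,.5347,.221]);x=np.array([.368,.93,0])
for k in(-.04,-.03,-.02,-.01,0,.012):
  for s in(-.0425,.0425):
    X=p-[0,0,k]+s*x; print(k,s,proj("side",X).round(1),proj("top",X).round(1))
```

```text
-0.04 -0.0425 [103.9  63.1] [ 44.2 344.4]
-0.04 0.0425 [114.6  49.4] [ -3.1 320.5]
-0.03 -0.0425 [105.2  67.8] [ 47.6 343.8]
-0.03 0.0425 [115.7  53.8] [  0.9 320.3]
-0.02 -0.0425 [106.4  72.4] [ 51.  343.3]
-0.02 0.0425 [116.8  58.2] [  4.8 320. ]
-0.01 -0.0425 [107.6  76.9] [ 54.3 342.7]
-0.01 0.0425 [117.9  62.5] [  8.6 319.7]
0 -0.0425 [108.8  81.4] [ 57.5 342.2]
0 0.0425 [118.9  66.8] [ 12.4 319.5]
0.012 -0.0425 [110.3  86.7] [ 61.3 341.6]
0.012 0.0425 [120.2  71.9] [ 16.7 319.2]
```

The tips are clearly visible at side (297,159), above the lid and with no force. In both views the real fingertips sit about 33 mm higher than the reported TCP pose implies, at both the start pose and this one. So I'll press by picture and force rather than by the nominal z.

Emit:
{"fn": "apply_moves", "kwargs": {"increments": [{"x": 0, "y": 0.5, "z": 0, "ax": 0, "ay": 0, "az": 0, "grip": 1}, {"x": 0, "y": 1.0, "z": 0, "ax": 0, "ay": 0, "az": 0, "grip": 1}, {"x": 0, "y": 1.4, "z": 0, "ax": 0, "ay": 0, "az": 0, "grip": 1}, {"x": 0, "y": 1.7, "z": 0, "ax": 0, "ay": 0, "az": 0, "grip": 1}, {"x": 0, "y": 2.0, "z": 0, "ax": 0, "ay": 0, "az": 0, "grip": 1}]}}

```text
time_s: 4.8
eef_pos: [0.5136, 0.2293, 0.0603]
eef_rot: [-0.585, 0.585, 0.398, -0.397]
wrist_force: [-0.1, -0.9, 0.3]
opening: -0.002
```

Emit:
{"fn": "apply_moves", "kwargs": {"increments": [{"x": 0, "y": 0.2, "z": 0, "ax": 0, "ay": 0, "az": 0, "grip": 1}, {"x": 0, "y": 0.4, "z": 0, "ax": 0, "ay": 0, "az": 0, "grip": 1}, {"x": 0, "y": 0.5, "z": 0, "ax": 0, "ay": 0, "az": 0, "grip": 1}]}}

```text
time_s: 5.18
eef_pos: [0.5137, 0.2293, 0.0556]
eef_rot: [-0.585, 0.585, 0.398, -0.398]
wrist_force: [-1.9, -0.2, 5.3]
opening: -0.007
```

Run:
```python
from h import *
b=vision.camera("side")
cv2.imwrite("pics/h7.png",np.clip(cv2.resize(b[110:210,250:350],(600,600)).astype(float)*1.7,0,255).astype(np.uint8)[...,::-1])
p,M,o=tool();print(p,o["wrist_force"],o["time_s"])
```

```text
[0.51371796 0.22933356 0.05559152] [-1.3798211  -0.75690549  2.62430234] 5.225
```

View pics/h7.png

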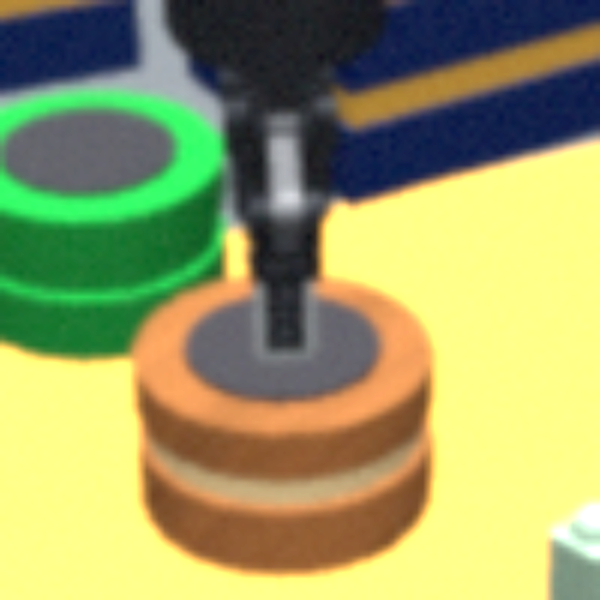

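The tips now touch the middle of the lid at about 5 N, with the reported z at 0.0556. I'll press another 12 mm or so in steps.

Emit:
{"fn": "apply_moves", "kwargs": {"increments": [{"x": 0, "y": 0.3, "z": 0, "ax": 0, "ay": 0, "az": 0, "grip": 1}, {"x": 0, "y": 0.6, "z": 0, "ax": 0, "ay": 0, "az": 0, "grip": 1}, {"x": 0, "y": 0.8, "z": 0, "ax": 0, "ay": 0, "az": 0, "grip": 1}, {"x": 0, "y": 0.9, "z": 0, "ax": 0, "ay": 0, "az": 0, "grip": 1}]}}

```text
time_s: 5.72
eef_pos: [0.5137, 0.2293, 0.0469]
eef_rot: [-0.585, 0.585, 0.398, -0.397]
wrist_force: [-2.8, 0.4, 5.5]
opening: 0.002
```

Emit:
{"fn": "apply_moves", "kwargs": {"increments": [{"x": 0, "y": 0.1, "z": 0, "ax": 0, "ay": 0, "az": 0, "grip": 1}, {"x": 0, "y": 0.2, "z": 0, "ax": 0, "ay": 0, "az": 0, "grip": 1}]}}

```text
time_s: 5.98
eef_pos: [0.5137, 0.2293, 0.0452]
eef_rot: [-0.585, 0.585, 0.398, -0.398]
wrist_force: [-2.5, -0.7, 5.4]
opening: -0.001
```

Emit:
{"fn": "apply_moves", "kwargs": {"increments": [{"x": 0, "y": 0.1, "z": 0, "ax": 0, "ay": 0, "az": 0, "grip": 1}, {"x": 0, "y": 0.2, "z": 0, "ax": 0, "ay": 0, "az": 0, "grip": 1}]}}

```text
time_s: 6.22
eef_pos: [0.5138, 0.2294, 0.0438]
eef_rot: [-0.585, 0.585, 0.398, -0.398]
wrist_force: [-6.2, -1.2, 14.8]
opening: 0.0
```

Emit:
{"fn": "apply_moves", "kwargs": {"increments": [{"x": 0, "y": 0.1, "z": 0, "ax": 0, "ay": 0, "az": 0, "grip": 1}, {"x": 0, "y": 0.1, "z": 0, "ax": 0, "ay": 0, "az": 0, "grip": 1}]}}

```text
time_s: 6.48
eef_pos: [0.5138, 0.2294, 0.0438]
eef_rot: [-0.585, 0.585, 0.398, -0.398]
wrist_force: [-5.5, -2.0, 12.0]
opening: -0.002
```

Run:
```python
from h import *
b=vision.camera("side")
cv2.imwrite("pics/h8.png",np.clip(cv2.resize(b[110:210,250:350],(600,600)).astype(float)*1.7,0,255).astype(np.uint8)[...,::-1])
p,M,o=tool();print(p,o["wrist_force"],o["time_s"])
print(shift((.477,-.2355,.15)),shift((.477,-.2355,.07)))
```

```text
[0.51377164 0.22937029 0.04378301] [-5.8060958  -1.61085816 12.42617406] 6.525
[-44.59 -10.61 -13.66] [-44.59  -2.61 -13.66]
```

View pics/h8.png

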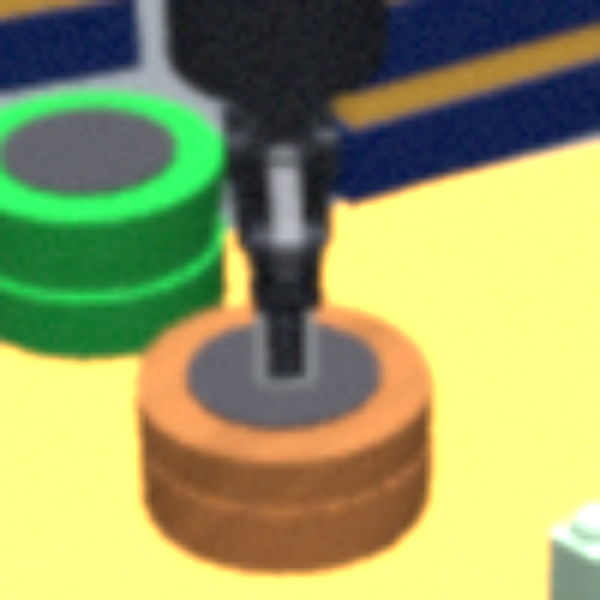

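The pale band is gone: the round lid is home on the hard stop at 12–15 N, with z no longer changing. Next I lift and traverse high to the oblong box.

Emit:
{"fn": "apply_moves", "kwargs": {"increments": [{"x": 0, "y": -5, "z": 0, "ax": 0, "ay": 0, "az": 0, "grip": 1}, {"x": 0, "y": -10.6, "z": 0, "ax": 0, "ay": 0, "az": 0, "grip": 1}, {"x": -5, "y": -10.6, "z": -1.5, "ax": 0, "ay": 0, "az": 0, "grip": 1}, {"x": -10, "y": -10.6, "z": -3, "ax": 0, "ay": 0, "az": 0, "grip": 1}, {"x": -15, "y": -10.6, "z": -4.6, "ax": 0, "ay": 0, "az": 0, "grip": 1}, {"x": -20, "y": -10.6, "z": -6.1, "ax": 0, "ay": 0, "az": 0, "grip": 1}, {"x": -25, "y": -10.6, "z": -7.7, "ax": 0, "ay": 0, "az": 0, "grip": 1}, {"x": -30, "y": -10.6, "z": -9.2, "ax": 0, "ay": 0, "az": 0, "grip": 1}, {"x": -35, "y": -10.6, "z": -10.7, "ax": 0, "ay": 0, "az": 0, "grip": 1}, {"x": -40, "y": -10.6, "z": -12.3, "ax": 0, "ay": 0, "az": 0, "grip": 1}, {"x": -44.6, "y": -10.6, "z": -13.7, "ax": 0, "ay": 0, "az": 0, "grip": 1}, {"x": -44.6, "y": -10.6, "z": -13.7, "ax": 0, "ay": 0, "az": 0, "grip": 1}]}}

```text
time_s: 8.02
eef_pos: [0.477, -0.239, 0.1498]
eef_rot: [-0.585, 0.586, 0.396, -0.396]
wrist_force: [-0.2, 0.1, -0.2]
opening: 0.001
```

Run:
```python
from h import *
b=vision.camera("side")
cv2.imwrite("pics/h9.png",cv2.resize(b[120:400,250:530],(600,600))[...,::-1])
p,M,o=tool();print(p,o["wrist_force"],o["time_s"])
print(shift((.477,-.2355,.06)))
```

```text
[ 0.47699303 -0.23695633  0.1495641 ] [ 0.43128138  0.97800839 -0.38290868] 8.075
[0.14 8.96 0.05]
```

View pics/h9.png

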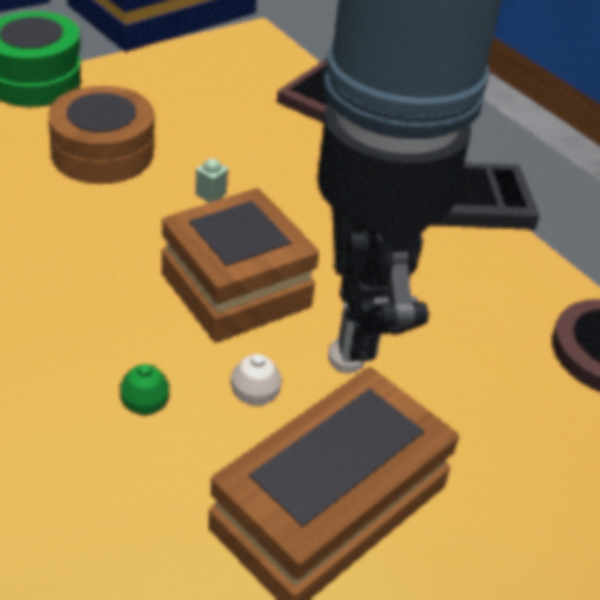

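The round lid stays home (100,135 in the crop), and the tool is above the oblong box, clear of the droppers. Descending now.

Emit:
{"fn": "apply_moves", "kwargs": {"increments": [{"x": 0.1, "y": 3, "z": 0, "ax": 0, "ay": 0, "az": 0, "grip": 1}, {"x": 0.1, "y": 6, "z": 0, "ax": 0, "ay": 0, "az": 0, "grip": 1}, {"x": 0.1, "y": 8, "z": 0, "ax": 0, "ay": 0, "az": 0, "grip": 1}, {"x": 0.1, "y": 8.8, "z": 0, "ax": 0, "ay": 0, "az": 0, "grip": 1}, {"x": 0.1, "y": 9.2, "z": 0, "ax": 0, "ay": 0, "az": 0, "grip": 1}, {"x": 0.1, "y": 9.5, "z": 0, "ax": 0, "ay": 0, "az": 0, "grip": 1}]}}

```text
time_s: 8.82
eef_pos: [0.478, -0.2361, 0.0552]
eef_rot: [-0.585, 0.586, 0.397, -0.397]
wrist_force: [-0.3, 0.3, 0.6]
opening: 0.001
```

Run:
```python
from h import *
b=vision.camera("side")
cv2.imwrite("pics/h10.png",np.clip(cv2.resize(b[260:400,330:470],(600,600)).astype(float)*1.7,0,255).astype(np.uint8)[...,::-1])
p,M,o=tool();print(p,o["wrist_force"],o["time_s"])
```

```text
[ 0.47777236 -0.23602998  0.05482742] [ 0.49810466  0.38339013 -1.40269463] 8.875
```

View pics/h10.png

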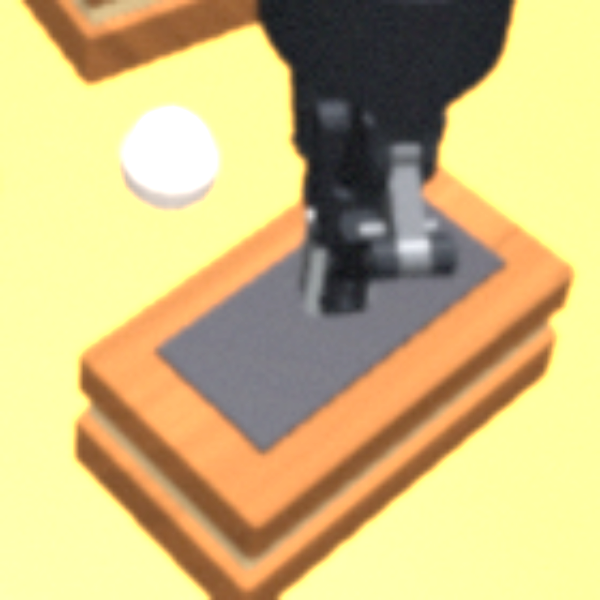

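The tips are over the inlay centre (about 330,312), just short of contact. Pressing.

Emit:
{"fn": "apply_moves", "kwargs": {"increments": [{"x": 0, "y": 0.3, "z": 0, "ax": 0, "ay": 0, "az": 0, "grip": 1}, {"x": 0, "y": 0.6, "z": 0, "ax": 0, "ay": 0, "az": 0, "grip": 1}, {"x": 0, "y": 0.9, "z": 0, "ax": 0, "ay": 0, "az": 0, "grip": 1}, {"x": 0, "y": 1.2, "z": 0, "ax": 0, "ay": 0, "az": 0, "grip": 1}]}}

```text
time_s: 9.38
eef_pos: [0.4783, -0.2364, 0.0435]
eef_rot: [-0.584, 0.586, 0.397, -0.397]
wrist_force: [-0.9, 0.6, 5.4]
opening: 0.001
```

Emit:
{"fn": "apply_moves", "kwargs": {"increments": [{"x": 0, "y": 0.15, "z": 0, "ax": 0, "ay": 0, "az": 0, "grip": 1}, {"x": 0, "y": 0.3, "z": 0, "ax": 0, "ay": 0, "az": 0, "grip": 1}, {"x": 0, "y": 0.4, "z": 0, "ax": 0, "ay": 0, "az": 0, "grip": 1}]}}

```text
time_s: 9.75
eef_pos: [0.4783, -0.2364, 0.0399]
eef_rot: [-0.585, 0.586, 0.397, -0.396]
wrist_force: [-1.6, 1.0, 4.9]
opening: 0.002
```

Emit:
{"fn": "apply_moves", "kwargs": {"increments": [{"x": 0, "y": 0.1, "z": 0, "ax": 0, "ay": 0, "az": 0, "grip": 1}, {"x": 0, "y": 0.15, "z": 0, "ax": 0, "ay": 0, "az": 0, "grip": 1}]}}

```text
time_s: 10.0
eef_pos: [0.4784, -0.2364, 0.0397]
eef_rot: [-0.585, 0.586, 0.397, -0.397]
wrist_force: [-5.5, 5.0, 17.9]
opening: -0.003
```

The oblong lid is on its hard stop: 18 N, z 0.0397 as expected. Lifting off to check.

Emit:
{"fn": "apply_moves", "kwargs": {"increments": [{"x": 0, "y": -4, "z": 0, "ax": 0, "ay": 0, "az": 0, "grip": 1}, {"x": 0, "y": -9, "z": 0, "ax": 0, "ay": 0, "az": 0, "grip": 1}, {"x": 0, "y": -14, "z": 0, "ax": 0, "ay": 0, "az": 0, "grip": 1}, {"x": 0, "y": -18, "z": 0, "ax": 0, "ay": 0, "az": 0, "grip": 1}, {"x": 0, "y": -18, "z": 0, "ax": 0, "ay": 0, "az": 0, "grip": 1}, {"x": 0, "y": -18, "z": 0, "ax": 0, "ay": 0, "az": 0, "grip": 1}]}}

```text
time_s: 10.75
eef_pos: [0.4777, -0.236, 0.219]
eef_rot: [-0.585, 0.586, 0.397, -0.397]
wrist_force: [0.3, 0.0, -1.3]
opening: 0.002
```

Run:
```python
from h import *
b=vision.camera("side")
cv2.imwrite("pics/h11.png",np.clip(cv2.resize(b[110:400,220:510],(600,600)).astype(float)*1.4,0,255).astype(np.uint8)[...,::-1])
p,M,o=tool();print(p,o["wrist_force"],o["time_s"])
for q in("round_top","oblong_top","square_top","dropper"): print(q,[np.round(d["rect"],1).tolist() for d in find_in("side",q)],[np.round(d["xy"],1).tolist() for d in pinpoint("side",q)])
```

```text
[ 0.47732777 -0.23578507  0.21828195] [-0.72976427  0.24716655 -0.19481726] 10.8
round_top [[296.1, 179.3, 52.1, 31.3], [264.9, 136.3, 41.6, 28.7], [406.1, 345.6, 115.6, 101.8]] [[267.3, 132.9], [295.7, 174.1]]
oblong_top [[406.3, 345.0, 116.0, 97.6]] [[408.8, 336.5]]
square_top [[359.4, 233.5, 73.7, 51.0]] [[360.4, 225.7], [407.3, 334.2]]
dropper [[370.0, 297.4, 25.0, 20.9], [318.2, 302.5, 23.6, 22.0], [411.8, 285.6, 19.1, 18.9]] [[319.2, 307.9], [413.0, 287.7], [366.2, 303.6]]
```

View pics/h11.png

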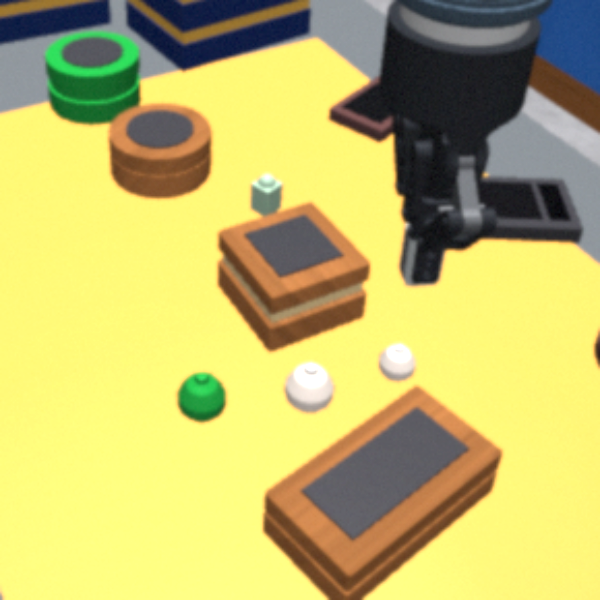

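The round (160,150) and oblong (385,490) lids show no pale band. The square lid (295,260) still stands proud, and the droppers haven't moved. The arm touches nothing, so I'm handing in.

```bash
python3 -c "
from bench import ticket
print(ticket.hand_in())"
```

```text
the job is handed in; nothing more can be done
None
```

I pressed the brown round lid and then the oblong lid down to their hard stops and handed the job in at about 11 s. The force readings were 12–15 N on the round lid and 18 N on the oblong one, and z stopped changing at 0.0438 and 0.0397.

- **Last picture:** taken with the arm lifted clear, it shows no pale band on either pressed lid. The square lid's band is still visible, and the large white dropper is where it was at the start, within about 1 pixel.
- **Disagreement:** the fingertips were really about 35 mm higher than the reported TCP pose and the stated 25 mm tip length imply. The pictures and the contact force both showed this, so I set the pressing depth by those instead. With that offset, both stops match the stated home heights of 54 and 50 mm.
- **Refused call:** the first move call was rejected as invalid, apparently because it left out the turn fields. Nothing moved, and it went through once they were filled in.

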